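Close the drying hood and set its purge valve half open

ROBOT

A 6-joint arm with a two-finger parallel gripper is mounted at the origin on the work surface. World frame = base frame: x ahead of the robot, y to its left, z up, the work surface at z = 0. Lengths are in mm, angles in rad, forces in N, time in s.
With the tool pointing down it reaches from about 350 to 875 mm from the base axis. Payload 4.2 kg.
Tool frame: the origin (TCP) lies between the finger pads; the fingertips stand 17 mm ahead of it and the grasp point (between the pads) lies 2 mm behind it; z points along the fingers, y is the line along which they close (so a half turn about z gives the same grasp; the last joint's range is limited). The gripper opens to 87 mm and grips with 3 to 60 N. Pads are 19 mm wide; open, the fingers measure 117 mm over their backs; the gripper's body (75 mm by 190 mm) begins 51 mm behind the grasp point.
Start: joints at [-1.017, 0.385, 0.008, 0, -1.194, -0.259], TCP at [181.609, -598.011, 239.55] pointing down, gripper open.
Joint ranges: [-3.14, 3.14], [-1.21, 2.06], [-1.07, 1.41], [-3.16, 2.05], [-2.99, -0.16], [-3.1, 3.1]. Speed limits (rad/s): [2.79, 2.79, 3.14, 3.14, 3.14, 3.14].

INTERFACE

Orientations are given as a unit quaternion [w, x, y, z].
In Python, from workcell import read_state, read_camera, camera_model, hand_in, regions_of, spot_point gives the robot as it stands. The module is installed in compiled form; this text tells all that it offers.
- The arm moves only by the tool step_arm, never from a script. Its argument "increments" is a list of rows, each a list of 3 entries, a list of its own where there are three numbers: the shift along the tool's x, y, z each as a share of 80 mm, from -1 to 1, then the turn, a rotation vector about the tool's x, y, z each as a share of 30 degrees, from -1 to 1, then the opening, from 0 (shut) to 1 (fully open). A call has exactly 10 rows; each row is the pose to reach, as a shift and turn from the pose commanded when the call began, along the tool's axes at that moment; what a row does not reach only later rows make up. A row lasts 1/10 s, in which the tool goes at most 50 mm and 8.59 degrees, less where a joint would pass 70% of its speed; a pose out of reach is approached as far as the arm can. A call with a number of a shift or a turn outside -1 to 1 is refused whole. A call with a gripper value outside its range is refused whole. The fingers move at their own pace and stop on an object; "squeeze" is the grip in N (left out, the last holds). Time passes only in rows, so rows that repeat a pose let the fingers close, or fill a call up. It gives the time, the measured TCP pose, the force, the opening and the grip force at its end, in the units of the state.
- read_state(): the state, without advancing time (a new reading comes with each control period).
- read_camera(name): name is "scene" or "top" or "wrist"; returns the picture (480x640x3 uint8, blue, green, red); there is no depth.
- camera_model(name): a dict with "K" (3x3 intrinsics, pixels), "rvec" (rotation vector, rad) and "tvec" (3), from world to camera coordinates, as OpenCV has them. Camera axes: x right, y down, z forward; pixel columns grow to the right and rows downward; lengths in mm; the calibration is good to about 2 mm. A picture is of the moment at which its call begins: read the wrist's pose just before it. camera_model takes no time and is no camera call; for the wrist camera it gives the pose at the moment of the call.
- hand_in(): hands the job in; it is judged then, once.
Trained networks look in the newest picture that a camera, given by its name, has taken for a name from the list of things; names that differ only in an ending like _2 or _b are one class to them, and where a whole thing is asked for, a point or a joint stands for the part that bears it (a point fixed in the world has none). Each returns a list of dicts, best first, with "confidence" (0 to 1); they miss things now and then, are a little off and sometimes report something else, mostly with a low value. They report only what shows in the picture. A call takes as long as a camera call. They do not tell look-alikes from the thing itself.
- regions_of(target, camera): "mask" (480x640 bool, what is visible of it) and "centre" ([row, column] in pixels, amid what is visible of it).
- spot_point(target, camera): "centre" ([row, column] in pixels: a listed point, or the origin of a listed thing).
The state is a dict: "time_s": time; "joint_positions": joint angles; "qvel": joint speeds; "tau": joint torques, N m; "tool_pos": TCP position; "orientation": TCP orientation; "ft_force": force on the tool from outside, world axes, zero at the start; "torque": the same for the moment, N m; "width": finger opening in mm; "grasp_force": force on a finger pad.
Only numpy, scipy, OpenCV 4.12 (cv2) and the standard library are available. Lean on these libraries where they do the work, as an engineer would, in place of code of your own. Each camera call takes 0.05 s, during which the arm holds its last target. There are 200 camera calls.

TASK

Start the dry-air purge of the slide-drying hood: first pull its raised glass sash gently all the way down until it is fully shut, then turn the pointer handle of the quarter-turn purge valve anticlockwise to half open, so that the pointer stands on the long mark of the dial, midway between the stop pins. Leave the valve with the round handwheel as it is, do not disturb the other things on the bench, and let go of everything at the end.

Things in the scene. Friction and masses are not known exactly. Their poses are not given: they have to be found in the camera images.
- hood: Slide-drying hood with clear walls and a white and aluminium frame, fixed to the bench, 220 deep (x) x 300 wide (y) x 240 mm high; origin at the centre of its underside; its open front, closed by the sash, faces its own -x (roughly towards the robot).
- sash (a joint): Height of the glass sash above fully shut, in m: 0 is fully shut, grows upwards to 0.11. It is stiff: it stays at whatever height it is left, and needs about 3 N to push down and 13 N to lift.
- sash_bar (a point): Middle of the sash's handle, a level steel bar 14 mm thick, 130 mm long along the hood's y, 45 mm in front of the glass (35 mm clear gap), on standoffs 60 mm either side of the middle. It moves with the sash: 219 mm above the bench when shut. The sash's top edge is 17 mm above the bar's centre; the hood's roof is 240 mm above the bench. Axes as the hood's.
- purge_body: Purge valve fixed to the bench: 100 mm square foot, pipe along its y, round aluminium dial 170 mm across, its top 74 mm above the bench. Origin: centre of its underside, below the handle's axis. Ticks every 15 degrees run from its +x (closed) anticlockwise from above to its +y (fully open); two small stop pins just outside this quarter rise to 86 mm.
- purge_valve (a joint): Angle of the purge valve's pointer handle in rad: 0 closed (pointer along the valve's +x, across the pipe), grows anticlockwise seen from above, 1.571 fully open (pointer along +y, along the pipe); half open is 0.785. Stiff: it stays where it is left (about 0.12 N m to turn).
- purge_grip (a point): Grip point of the pointer handle, on its vertical turning axis, 110 mm above the bench. The handle is a black bar 95 mm long, 18 mm wide, 30 mm high (from 92 to 122 mm above the bench), from 50 mm behind the axis to 45 mm ahead of it, with a low narrow pointer nose that reaches 67 mm ahead. x of this point runs along the bar towards the pointer, z is up.
- half_mark (a point): Outer end of the long black mark on the dial (the half-open mark), 80 mm from the handle's axis, 45 degrees round from the valve's +x towards its +y, 74 mm above the bench.
- vent_body: The other valve, to be left alone: same foot and pipe, but a round black handwheel 106 mm across, top 97 mm above the bench. Origin at the centre of its underside. It may stand on either side of the purge valve.
- vent_rim (a point): A point on top of the handwheel's rim at one of its spokes, 46 mm from its axis; it moves if the handwheel is turned.
- wash_bottle: White bottle, 60 mm across, 150 mm tall; origin at the centre of its underside. Bystander.
- slide_box: Flat grey slide box, 100 (x) x 170 (y) x 35 mm; origin at the centre of its underside. Bystander.
- beaker: Glass beaker, 70 mm across, 85 mm tall; origin at the centre of its underside. Bystander.
- dish_stack: Clear stack of two round dishes, 90 mm across, 32 mm tall; origin at the centre of its underside. Bystander.
- oil_jar: Small amber jar with a black lid, 56 mm across, 70 mm tall; origin at the centre of its underside. Bystander.
There are look-alikes about, which are no part of the job. What is shaped like the purge_body but turquoise is not meant.

How it is judged:
By the outcome, as a careful person would: the job done as asked, in the order asked, and still so for the second after the job is handed in, with the robot touching nothing.
It also fails if it takes over 45 s, if anything falls off the work surface, if the arm or the gripper's body presses on something with over 40 N, if the wrist force passes 120 N, or if a joint passes its speed limit or range.

## Working session

There is one attempt and no reset: what is moved stays moved. The work goes in short steps, Python scripts to look and compute and a tool call to move; the robot and the scene stay as the last step left them, time stands still between calls to the robot, and variables do not carry over. Pictures are saved under pics/ and viewed, at most 10 in all, crops included, and the job is handed in when it is done.

Besides the shell and the picture viewer there is one more tool, called as name(argument=value, ...) on one line, values as JSON. step_arm: Moves the arm, as the interface text tells. Its arguments: {"type":"object","properties":{"increments":{"type":"array","items":{"type":"array"}},"squeeze":{"type":"number"}},"required":["increments"]}

```bash
mkdir -p pics; cat > h.py <<'E'
import numpy as np, cv2
from workcell import *
def P(cam):
    m=camera_model(cam); K=np.array(m["K"],float); R=cv2.Rodrigues(np.array(m["rvec"],float))[0]; t=np.array(m["tvec"],float).ravel()
    return K,R,t
def proj(cam,p,M=None):
    K,R,t=M or P(cam); q=K@(R@np.array(p,float)+t); return q[:2]/q[2]
def onz(cam,rc,z,M=None):
    K,R,t=M or P(cam); d=R.T@np.linalg.inv(K)@np.array([rc[1],rc[0],1.]); c=-R.T@t
    return c+d*(z-c[2])/d[2]
def tri(obs): # list of (M,rc)
    A=np.zeros((3,3));b=np.zeros(3);L=[]
    for (K,R,t),rc in obs:
        d=R.T@np.linalg.inv(K)@np.array([rc[1],rc[0],1.]);d/=np.linalg.norm(d);c=-R.T@t
        Q=np.eye(3)-np.outer(d,d);A+=Q;b+=Q@c;L.append((Q,c))
    x=np.linalg.solve(A,b);return x,[float(np.linalg.norm(Q@(x-c))) for Q,c in L]
E
python3 - <<'E'
from h import *
for c in ["scene","top"]:
    cv2.imwrite(f"pics/{c}0.png",read_camera(c))
    K,R,t=P(c); print(c,K.round(0).tolist(),(-R.T@t).round())
    for n in ["hood","sash_bar","purge_body","purge_grip","half_mark","vent_body","vent_rim","wash_bottle","slide_box","beaker","dish_stack","oil_jar"]:
        print(n,[(np.round(d["centre"]).tolist(),round(d["confidence"],2)) for d in spot_point(n,c)][:4])
E
```

```text
scene [[560.0, 0.0, 306.0], [0.0, 560.0, 243.0], [0.0, 0.0, 1.0]] [1124. -485. 1106.]
hood []
sash_bar [([157.0, 412.0], 0.68)]
purge_body [([293.0, 121.0], 0.79), ([336.0, 232.0], 0.69), ([226.0, 358.0], 0.64), ([369.0, 187.0], 0.58)]
purge_grip [([270.0, 111.0], 0.91), ([311.0, 224.0], 0.69)]
half_mark [([263.0, 150.0], 0.6)]
vent_body [([394.0, 174.0], 0.68)]
vent_rim [([371.0, 191.0], 0.63)]
wash_bottle []
slide_box [([229.0, 352.0], 0.56)]
beaker [([416.0, 305.0], 0.56)]
dish_stack [([281.0, 296.0], 0.78), ([156.0, 408.0], 0.52)]
oil_jar [([433.0, 234.0], 0.96)]
top [[619.0, 0.0, 318.0], [0.0, 619.0, 239.0], [0.0, 0.0, 1.0]] [ 298.    9. 1670.]
hood [([210.0, 445.0], 0.68)]
sash_bar [([236.0, 190.0], 0.76)]
purge_body [([245.0, 392.0], 0.89), ([339.0, 448.0], 0.69)]
purge_grip [([239.0, 397.0], 0.69), ([337.0, 462.0], 0.57)]
half_mark [([235.0, 365.0], 0.79), ([333.0, 426.0], 0.74)]
vent_body [([224.0, 451.0], 0.8)]
vent_rim [([211.0, 444.0], 0.57), ([284.0, 234.0], 0.22)]
wash_bottle [([274.0, 178.0], 0.84)]
slide_box [([284.0, 229.0], 0.83)]
beaker [([155.0, 379.0], 0.62)]
dish_stack [([263.0, 308.0], 0.92), ([283.0, 228.0], 0.34)]
oil_jar [([171.0, 430.0], 0.58)]
```

View pics/scene0.png

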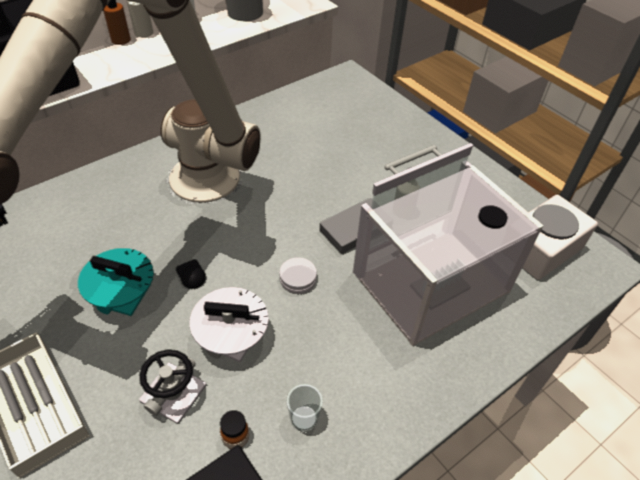

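View pics/top0.png

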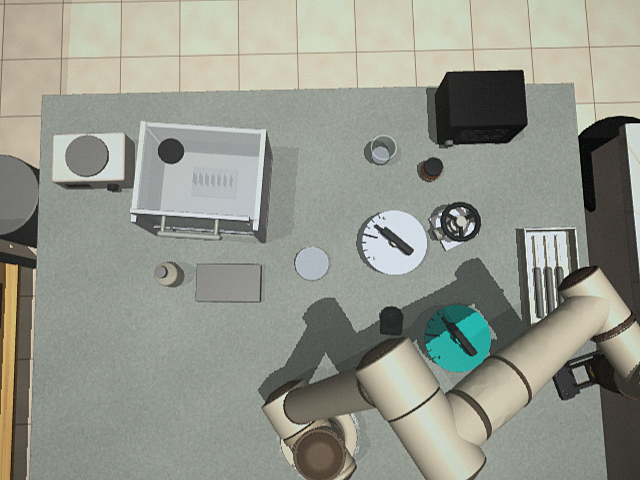

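The scene shows the white dial with pointer handle at scene (320,230) and top (243,392), the handwheel vent at top (222,458), and the hood with its bar at top (236,190). Two things fit the shape of the purge valve: the white dial at top (row 243, col 392) and the turquoise one at top (338,458). The white/aluminium one is meant, since turquoise is ruled out. I'll confirm that in an enlarged crop.

```bash
python3 - <<'E'
from h import *
T=cv2.imread("pics/top0.png");S=cv2.imread("pics/scene0.png")
a=cv2.resize(T[195:290,345:440],(400,400),interpolation=cv2.INTER_CUBIC)
b=cv2.resize(S[275:370,180:275],(400,400),interpolation=cv2.INTER_CUBIC)
cv2.imwrite("pics/crop1.png",np.hstack([a,b]))
Ms,Mt=P("scene"),P("top")
print("bar",tri([(Ms,(157,412)),(Mt,(236,190))]))
print("grip",tri([(Ms,(311,224)),(Mt,(239,397))]))
print("body",onz("scene",(336,232),0),onz("top",(245,392),0))
print("half",onz("top",(235,365),74))
for n in ["wash_bottle","slide_box","dish_stack","oil_jar","beaker"]:
    print(n,[(onz("top",d["centre"],0)).round().tolist() for d in spot_point(n,"top")][:1])
E
```

```text
bar (array([499.95385532, 279.4993836 , 290.57550363]), [1.8681949057780682, 1.8681949057779608])
grip (array([ 501.20585648, -216.14451771,  112.68487961]), [4.145559204545807, 4.145559204545716])
body [ 497.12684938 -209.65268247    0.        ] [ 501.85157798 -214.10740124    0.        ]
half [ 520.93522661 -134.91660782   74.        ]
wash_bottle [[439.0, 366.0, 0.0]]
slide_box [[409.0, 231.0, 0.0]]
dish_stack [[458.0, 15.0, 0.0]]
oil_jar [[705.0, -328.0, 0.0]]
beaker [[754.0, -189.0, 0.0]]
```

View pics/crop1.png

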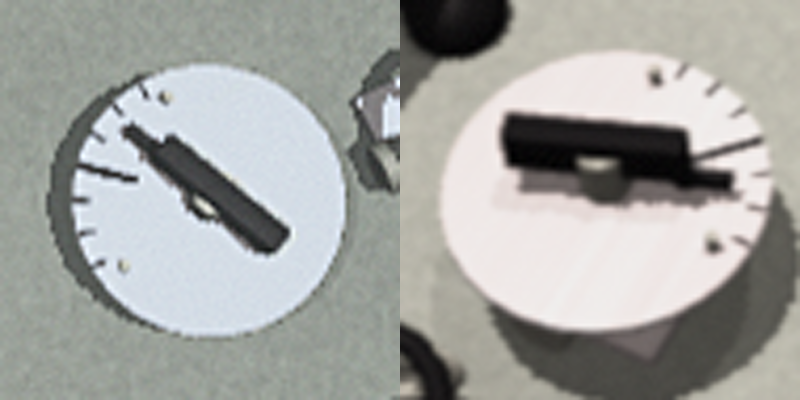

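The crop confirms the white dial: its long mark is at crop (105,172), stop pins at (165,97) and (123,265). The pointer sits about 23° short of the mark. Next I plan the travel to the sash bar.

```bash
cat >> h.py <<'E'
from scipy.spatial.transform import Rotation as Ro
def pose():
    s=read_state(); q=s["orientation"]; return np.array(s["tool_pos"]),Ro.from_quat([q[1],q[2],q[3],q[0]]),s
def down(yaw): # tool x at world angle yaw (deg), z down
    c,s=np.cos(np.radians(yaw)),np.sin(np.radians(yaw))
    return Ro.from_matrix(np.array([[c,s,0],[s,-c,0],[0,0,-1.]]))
def plan(wps,start=None):
    p,R=start or pose()[:2]
    for q,yaw in wps:
        Rt=down(yaw); d=R.inv().apply(np.array(q,float)-p)/80; r=(R.inv()*Rt).as_rotvec(degrees=True)/30
        print(np.round(q),yaw,"shift",d.round(3).tolist(),"turn",r.round(3).tolist()); p,R=np.array(q,float),Rt
E
python3 - <<'E'
from h import *
p,R,s=pose(); print(R.as_matrix().round(3).tolist(), s["time_s"],s["width"])
M=camera_model("wrist");K,Rw,t=P("wrist"); print("wrist cam in tool",R.inv().apply(-Rw.T@t-p).round(1),(R.inv().as_matrix()@Rw.T).round(2).tolist(),K.round().tolist())
# bar edges in top
T=cv2.imread("pics/top0.png"); a=cv2.resize(T[195:260,120:280],(800,325),interpolation=cv2.INTER_CUBIC); cv2.imwrite("pics/crop2.png",a)
E
```

```text
[[-0.957, -0.291, 0.0], [-0.291, 0.957, -0.0], [0.0, -0.0, -1.0]] 1.55 86.82669558380641
wrist cam in tool [  72.7    0.3 -145.6] [[-0.0, -0.96, -0.27], [1.0, -0.0, -0.0], [-0.0, -0.27, 0.96]] [[368.0, 0.0, 320.0], [0.0, 368.0, 237.0], [0.0, 0.0, 1.0]]
```

View pics/crop2.png

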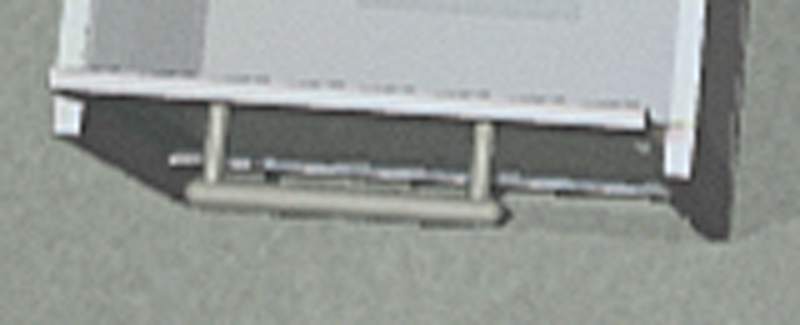

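The bar's ends are at crop (190,190) and (505,211), which is top (233,158) and (237,221). The two standoffs go back to the sash.

```bash
cat >> h.py <<'E'
def route(end,yaw_end,turn=25,start=None):
    p,R=start or pose()[:2]; end=np.array(end,float); out=[]
    M=R.as_matrix(); yaw=np.degrees(np.arctan2(M[1,0],M[0,0]))
    while np.linalg.norm(end-p)>1 or abs(yaw_end-yaw)>.2:
        d=R.inv().apply(end-p)/80; k=min(1,.98/max(abs(d).max(),1e-9)); p=p+k*(end-p)
        yaw+=np.clip(yaw_end-yaw,-turn,turn); R=down(yaw); out.append((p,round(yaw,1)))
    return out
E
python3 - <<'E'
from h import *
M=P("top")
L,Rr=onz("top",(233,158),290,M),onz("top",(237.2,221),290,M); print(L,Rr,np.linalg.norm(L-Rr),np.degrees(np.arctan2(*(Rr-L)[[1,0]])))
p0=pose()[:2]
w=route((480,-200,400),-130,25); w2=route((495,275,385),-95,25,(w[-1][0],down(w[-1][1])))
plan(w+w2)
E
```

```text
[507.51828275 349.87988435 290.        ] [494.2742088  208.59705043 290.        ] 141.90223625139328 -95.35534595740533
[ 240. -520.  271.] -138.1 shift [-0.98, 0.719, -0.392] turn [-0.0, -0.0, -0.834]
[ 288. -456.  297.] -130.0 shift [-0.98, 0.195, -0.322] turn [0.0, 0.0, -0.27]
[ 335. -393.  322.] -130.0 shift [-0.98, 0.054, -0.317] turn [0.0, 0.0, 0.0]
[ 382. -331.  347.] -130.0 shift [-0.98, 0.054, -0.317] turn [0.0, 0.0, 0.0]
[ 429. -268.  373.] -130.0 shift [-0.98, 0.054, -0.317] turn [0.0, 0.0, 0.0]
[ 476. -205.  398.] -130.0 shift [-0.98, 0.054, -0.317] turn [0.0, 0.0, 0.0]
[ 480. -200.  400.] -130.0 shift [-0.078, 0.004, -0.025] turn [0.0, 0.0, 0.0]
[ 483. -100.  397.] -105.0 shift [-0.98, 0.771, 0.039] turn [0.0, 0.0, -0.833]
[486. -20. 394.] -95.0 shift [-0.98, 0.23, 0.032] turn [0.0, 0.0, -0.333]
[488.  59. 392.] -95.0 shift [-0.98, 0.055, 0.031] turn [0.0, 0.0, 0.0]
[491. 137. 389.] -95.0 shift [-0.98, 0.055, 0.031] turn [0.0, 0.0, 0.0]
[493. 216. 387.] -95.0 shift [-0.98, 0.055, 0.031] turn [0.0, 0.0, 0.0]
[495. 275. 385.] -95.0 shift [-0.741, 0.041, 0.023] turn [0.0, 0.0, 0.0]
```

step_arm(increments=[[[-0.1,0.075,-0.04],[0,0,0],0.4],[[-0.2,0.15,-0.08],[0,0,0],0.4],[[-0.3,0.225,-0.12],[0,0,0],0.4],[[-0.4,0.3,-0.16],[0,0,0],0.4],[[-0.5,0.375,-0.2],[0,0,0],0.4],[[-0.6,0.45,-0.24],[0,0,0],0.4],[[-0.7,0.525,-0.28],[0,0,0],0.4],[[-0.8,0.6,-0.32],[0,0,0],0.4],[[-0.9,0.675,-0.36],[0,0,0],0.4],[[-1,0.75,-0.4],[0,0,0],0.4]])

```text
time_s: 2.55
tool_pos: [241.2, -516.7, 271.8]
orientation: [-0.0, -0.147, 0.989, 0.0]
ft_force: [-0.1, 0.4, 0.1]
width: 34.9
grasp_force: 0.0
```

step_arm(increments=[[[-0.1,0.075,-0.04],[0,0,0],0.4],[[-0.2,0.15,-0.08],[0,0,0],0.4],[[-0.3,0.225,-0.12],[0,0,0],0.4],[[-0.4,0.3,-0.16],[0,0,0],0.4],[[-0.5,0.375,-0.2],[0,0,0],0.4],[[-0.6,0.45,-0.24],[0,0,0],0.4],[[-0.7,0.525,-0.28],[0,0,0],0.4],[[-0.8,0.6,-0.32],[0,0,0],0.4],[[-0.9,0.675,-0.36],[0,0,0],0.4],[[-1,0.75,-0.4],[0,0,0],0.4]])

```text
time_s: 3.55
tool_pos: [300.3, -436.0, 303.8]
orientation: [-0.0, -0.147, 0.989, -0.0]
ft_force: [0.2, 0.6, -0.3]
width: 35.0
grasp_force: 0.0
```

step_arm(increments=[[[-0.1,0.075,-0.04],[0,0,0],0.4],[[-0.2,0.15,-0.08],[0,0,0],0.4],[[-0.3,0.225,-0.12],[0,0,0],0.4],[[-0.4,0.3,-0.16],[0,0,0],0.4],[[-0.5,0.375,-0.2],[0,0,0],0.4],[[-0.6,0.45,-0.24],[0,0,0],0.4],[[-0.7,0.525,-0.28],[0,0,0],0.4],[[-0.8,0.6,-0.32],[0,0,0],0.4],[[-0.9,0.675,-0.36],[0,0,0],0.4],[[-1,0.75,-0.4],[0,0,0],0.4]])

```text
time_s: 4.55
tool_pos: [359.4, -355.4, 335.8]
orientation: [-0.0, -0.147, 0.989, 0.0]
ft_force: [-0.9, 0.9, -0.4]
width: 34.7
grasp_force: 0.0
```

step_arm(increments=[[[-0.1,0.075,-0.04],[0,0,0],0.4],[[-0.2,0.15,-0.08],[0,0,0],0.4],[[-0.3,0.225,-0.12],[0,0,0],0.4],[[-0.4,0.3,-0.16],[0,0,0],0.4],[[-0.5,0.375,-0.2],[0,0,0],0.4],[[-0.6,0.45,-0.24],[0,0,0],0.4],[[-0.7,0.525,-0.28],[0,0,0],0.4],[[-0.8,0.6,-0.32],[0,0,0],0.4],[[-0.9,0.675,-0.36],[0,0,0],0.4],[[-1,0.75,-0.4],[0,0,0],0.4]])

```text
time_s: 5.55
tool_pos: [418.6, -274.7, 367.8]
orientation: [0.0, -0.147, 0.989, -0.0]
ft_force: [-0.0, 1.0, -0.1]
width: 34.7
grasp_force: 0.0
```

step_arm(increments=[[[-0.1,0.075,-0.04],[0,0,-0.093],0.4],[[-0.2,0.15,-0.08],[0,0,-0.186],0.4],[[-0.3,0.225,-0.12],[0,0,-0.279],0.4],[[-0.4,0.3,-0.16],[0,0,-0.372],0.4],[[-0.5,0.375,-0.2],[0,0,-0.465],0.4],[[-0.6,0.45,-0.24],[0,0,-0.558],0.4],[[-0.7,0.525,-0.28],[0,0,-0.651],0.4],[[-0.8,0.6,-0.32],[0,0,-0.744],0.4],[[-0.9,0.675,-0.36],[0,0,-0.837],0.4],[[-1,0.75,-0.4],[0,0,-0.93],0.4]])

```text
time_s: 6.55
tool_pos: [477.7, -194.0, 399.8]
orientation: [-0.0, -0.383, 0.924, -0.0]
ft_force: [0.3, 0.3, 0.6]
width: 34.5
grasp_force: 0.0
```

```bash
python3 - <<'E'
from h import *
import pickle
M=P("wrist"); cv2.imwrite("pics/w1.png",read_camera("wrist"))
r={n:[(d["centre"],d["confidence"]) for d in spot_point(n,"wrist")] for n in ["purge_body","purge_grip","half_mark"]}
pickle.dump((M,r),open("w1.pkl","wb"))
for n,z in [("purge_body",0),("purge_grip",110),("half_mark",74)]: print(n,[(np.round(c),round(f,2),onz("wrist",c,z,M).round(1)) for c,f in r[n]])
E
```

```text
purge_body [(array([183., 298.]), 0.69, array([ 499. , -219.6,    0. ])), (array([263., 419.]), 0.25, array([455.3,   2.1,   0. ]))]
purge_grip [(array([201., 299.]), 0.74, array([ 498.6, -209.1,  110. ])), (array([264., 420.]), 0.62, array([449.4, -45.9, 110. ]))]
half_mark [(array([  3., 402.]), 0.82, array([ 260.6, -281.3,   74. ])), (array([249., 329.]), 0.78, array([ 523.3, -131.6,   74. ]))]
```

step_arm(increments=[[[-0.1,0.1,0],[0,0,0],0.4],[[-0.2,0.2,0],[0,0,0],0.4],[[-0.3,0.3,0],[0,0,0],0.4],[[-0.4,0.4,0],[0,0,0],0.4],[[-0.5,0.5,0],[0,0,0],0.4],[[-0.6,0.6,0],[0,0,0],0.4],[[-0.7,0.7,0],[0,0,0],0.4],[[-0.8,0.8,0],[0,0,0],0.4],[[-0.9,0.9,0],[0,0,0],0.4],[[-1,1,0],[0,0,0],0.4]])

```text
time_s: 7.75
tool_pos: [477.6, -80.6, 399.6]
orientation: [0.0, -0.381, 0.925, -0.0]
ft_force: [0.7, 0.0, -0.2]
width: 34.7
grasp_force: 0.0
```

step_arm(increments=[[[-0.1,0.1,0],[0,0,0],0.4],[[-0.2,0.2,0],[0,0,0],0.4],[[-0.3,0.3,0],[0,0,0],0.4],[[-0.4,0.4,0],[0,0,0],0.4],[[-0.5,0.5,0],[0,0,0],0.4],[[-0.6,0.6,0],[0,0,0],0.4],[[-0.7,0.7,0],[0,0,0],0.4],[[-0.8,0.8,0],[0,0,0],0.4],[[-0.9,0.9,0],[0,0,0],0.4],[[-1,1,0],[0,0,0],0.4]])

```text
time_s: 8.75
tool_pos: [478.0, 32.5, 399.5]
orientation: [0.0, -0.381, 0.925, 0.0]
ft_force: [-0.4, -0.1, 0.1]
width: 34.9
grasp_force: 0.0
```

step_arm(increments=[[[-0.1,0.1,0],[0,0,-0.1],0.4],[[-0.2,0.2,0],[0,0,-0.2],0.4],[[-0.3,0.3,0],[0,0,-0.3],0.4],[[-0.4,0.4,0],[0,0,-0.4],0.4],[[-0.5,0.5,0],[0,0,-0.5],0.4],[[-0.6,0.6,0],[0,0,-0.6],0.4],[[-0.7,0.7,0],[0,0,-0.7],0.4],[[-0.8,0.8,0],[0,0,-0.8],0.4],[[-0.9,0.9,0],[0,0,-0.9],0.4],[[-1,1,0],[0,0,-0.98],0.4]])

```text
time_s: 9.75
tool_pos: [478.4, 145.6, 399.5]
orientation: [-0.0, -0.605, 0.796, -0.0]
ft_force: [-0.4, 0.0, -0.1]
width: 34.7
grasp_force: 0.0
```

```bash
python3 - <<'E'
from h import *
import pickle
M=P("wrist"); cv2.imwrite("pics/w2.png",read_camera("wrist"))
r=[(d["centre"],d["confidence"]) for d in spot_point("sash_bar","wrist")]
pickle.dump((M,r),open("w2.pkl","wb"))
print(r)
if r: print(tri([(P("scene"),(157,412)),(P("top"),(236,190)),(M,r[0][0])]), tri([(P("top"),(236,190)),(M,r[0][0])]))
plan([((488,250,385),-95)])
E
```

```text
[]
[488 250 385] -95 shift [-1.284, 0.235, 0.178] turn [0.001, -0.0, -0.355]
```

View pics/w2.png

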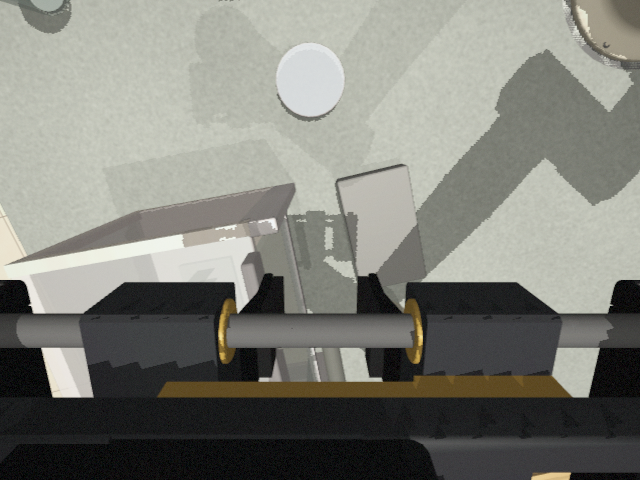

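The wrist picture shows the hood at (200,290) and the gripper hiding what lies beyond the TCP. The bar will show on the camera side once the tool is over it, so I move there.

step_arm(increments=[[[-0.1,0,0.02],[0,0,-0.035],0.4],[[-0.2,0,0.04],[0,0,-0.07],0.4],[[-0.3,0,0.06],[0,0,-0.105],0.4],[[-0.4,0,0.08],[0,0,-0.14],0.4],[[-0.5,0,0.1],[0,0,-0.175],0.4],[[-0.6,0,0.12],[0,0,-0.21],0.4],[[-0.7,0,0.14],[0,0,-0.245],0.4],[[-0.8,0,0.16],[0,0,-0.28],0.4],[[-0.9,0,0.18],[0,0,-0.315],0.4],[[-1,0,0.2],[0,0,-0.35],0.4]])

```text
time_s: 10.85
tool_pos: [500.4, 222.3, 383.4]
orientation: [-0.0, -0.674, 0.739, -0.0]
ft_force: [-0.1, -0.5, -0.1]
width: 34.7
grasp_force: 0.0
```

step_arm(increments=[[[-0.1,0,0],[0,0,0],0.4],[[-0.2,0,0],[0,0,0],0.4],[[-0.3,0,0],[0,0,0],0.4],[[-0.4,0,0],[0,0,0],0.4],[[-0.5,0,0],[0,0,0],0.4],[[-0.6,0,0],[0,0,0],0.4],[[-0.65,0,0],[0,0,0],0.4],[[-0.7,0,0],[0,0,0],0.4],[[-0.7,0,0],[0,0,0],0.4],[[-0.7,0,0],[0,0,0],0.4]])

```text
time_s: 11.85
tool_pos: [505.4, 277.3, 383.6]
orientation: [-0.0, -0.674, 0.739, -0.0]
ft_force: [-0.5, 0.3, -0.1]
width: 35.1
grasp_force: 0.0
```

```bash
python3 - <<'E'
from h import *
import pickle
p,R,s=pose();M=P("wrist"); cv2.imwrite("pics/w3.png",read_camera("wrist"))
r=[(d["centre"],d["confidence"]) for d in spot_point("sash_bar","wrist")]
pickle.dump((M,r),open("w3.pkl","wb")); print(p,R.as_matrix()[:,0],r)
for z in (280,290,300):print(z,proj("wrist",(499.9,279.5,z),M), proj("wrist",(494.5,214.5,z),M))
E
```

```text
[505.38640514 277.31378424 383.55777441] [-9.25822249e-02 -9.95705032e-01  1.47843559e-04] [([253.2, 330.5], 0.86)]
280 [329.6261152  244.08890774] [329.30146207 149.35560063]
290 [329.99421779 248.31328889] [329.68399562 149.98394195]
300 [330.3917404  252.87529706] [330.09951542 150.66646577]
```

View pics/w3.png

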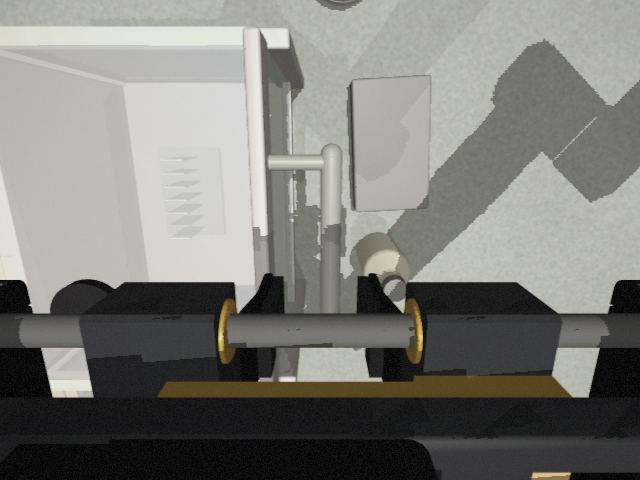

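The bar runs straight down the picture at column 331, with its near end at row 145. Its direction agrees with the tool's, about 5 mm to the front of the finger midline at col 320.

```bash
python3 - <<'E'
from h import *
import pickle
M,r=pickle.load(open("w3.pkl","rb"));w=(M,r[0][0])
s=(P("scene"),(157,412));t=(P("top"),(236,190))
for o in ([s,t,w],[s,w],[t,w]): x,e=tri(o);print(x.round(1),np.round(e,1))
x,_=tri([s,t,w]); 
d=R=pose()[1]
for z in (290,295,300): b=onz("wrist",r[0][0],z,M); print(z,b.round(1),(R.inv().apply(b-pose()[0])/80).round(3))
E
```

```text
[499.8 280.8 290.4] [1.1 2.8 2. ]
[499.7 283.1 289. ] [0.3 0.3]
[498.5 277.3 302.4] [2.1 2.1]
290 [499.9 283.  290. ] [-0.066  0.076  1.171]
295 [499.9 281.4 295. ] [-0.046  0.074  1.108]
300 [499.8 279.7 300. ] [-0.026  0.072  1.046]
```

step_arm(increments=[[[-0.04,0.075,0.1],[0,0,0],0.4],[[-0.04,0.075,0.2],[0,0,0],0.4],[[-0.04,0.075,0.3],[0,0,0],0.4],[[-0.04,0.075,0.4],[0,0,0],0.4],[[-0.04,0.075,0.5],[0,0,0],0.4],[[-0.04,0.075,0.6],[0,0,0],0.4],[[-0.04,0.075,0.7],[0,0,0],0.4],[[-0.04,0.075,0.8],[0,0,0],0.4],[[-0.04,0.075,0.9],[0,0,0],0.4],[[-0.04,0.075,1],[0,0,0],0.4]])

```text
time_s: 12.95
tool_pos: [499.7, 281.1, 302.9]
orientation: [0.0, -0.674, 0.739, -0.0]
ft_force: [0.2, 0.0, 0.5]
width: 34.9
grasp_force: 0.0
```

step_arm(increments=[[[0,0,0.05],[0,0,0],0.4],[[0,0,0.1],[0,0,0],0.4],[[0,0,0.1],[0,0,0],0.4],[[0,0,0.1],[0,0,0],0.1],[[0,0,0.1],[0,0,0],0.1],[[0,0,0.1],[0,0,0],0.1],[[0,0,0.1],[0,0,0],0.1],[[0,0,0.1],[0,0,0],0.1],[[0,0,0.1],[0,0,0],0.1],[[0,0,0.1],[0,0,0],0.1]], squeeze=15)

```text
time_s: 13.95
tool_pos: [499.0, 281.3, 295.7]
orientation: [-0.0, -0.674, 0.739, 0.0]
ft_force: [-4.5, 1.2, 2.9]
width: 13.4
grasp_force: 15.0
```

The grip holds at 13.4 mm on the 14 mm bar. Now I pull down gently.

step_arm(increments=[[[0,0,0.06],[0,0,0],0.1],[[0,0,0.14],[0,0,0],0.1],[[0,0,0.22],[0,0,0],0.1],[[0,0,0.3],[0,0,0],0.1],[[0,0,0.38],[0,0,0],0.1],[[0,0,0.46],[0,0,0],0.1],[[0,0,0.54],[0,0,0],0.1],[[0,0,0.62],[0,0,0],0.1],[[0,0,0.7],[0,0,0],0.1],[[0,0,0.76],[0,0,0],0.1]])

```text
time_s: 14.95
tool_pos: [499.0, 281.2, 234.6]
orientation: [-0.0, -0.674, 0.739, 0.0]
ft_force: [-5.8, 1.3, 3.4]
width: 13.8
grasp_force: 15.0
```

step_arm(increments=[[[0,0,0.015],[0,0,0],0.1],[[0,0,0.03],[0,0,0],0.1],[[0,0,0.045],[0,0,0],0.1],[[0,0,0.06],[0,0,0],0.1],[[0,0,0.075],[0,0,0],0.1],[[0,0,0.09],[0,0,0],0.1],[[0,0,0.105],[0,0,0],0.1],[[0,0,0.12],[0,0,0],0.1],[[0,0,0.135],[0,0,0],0.1],[[0,0,0.15],[0,0,0],0.1]])

```text
time_s: 15.95
tool_pos: [499.1, 281.3, 226.4]
orientation: [0.0, -0.674, 0.739, -0.0]
ft_force: [-14.5, -0.6, 20.1]
width: 13.4
grasp_force: 15.0
```

step_arm(increments=[[[0,0,-0.01],[0,0,0],0.1],[[0,0,-0.02],[0,0,0],0.1],[[0,0,-0.03],[0,0,0],0.1],[[0,0,-0.03],[0,0,0],0.4],[[0,0,-0.03],[0,0,0],0.4],[[0,0,-0.03],[0,0,0],0.4],[[0,0,-0.03],[0,0,0],0.4],[[0,0,-0.03],[0,0,0],0.4],[[0,0,-0.03],[0,0,0],0.4],[[0,0,-0.03],[0,0,0],0.4]])

```text
time_s: 16.95
tool_pos: [499.8, 281.1, 225.1]
orientation: [-0.0, -0.674, 0.739, -0.0]
ft_force: [0.3, 0.3, -0.2]
width: 35.0
grasp_force: 0.0
```

```bash
python3 - <<'E'
from h import *
p,R,s=pose();print(p,s["ft_force"],s["width"])
Ms,Mt,Mw=P("scene"),P("top"),P("wrist")
o=[]
for c,M in (("scene",Ms),("top",Mt),("wrist",Mw)):
    im=read_camera(c); cv2.imwrite(f"pics/{c}4.png",im); r=spot_point("sash_bar",c); print(c,[(d["centre"],round(d["confidence"],2)) for d in r], [proj(c,(499.7,282,z),M).round(1)[::-1].tolist() for z in (219,224,229)])
    if r:o.append((M,r[0]["centre"]))
if len(o)>1:print(tri(o))
S=cv2.imread("pics/scene4.png");W=cv2.imread("pics/wrist4.png")
cv2.imwrite("pics/c4.png",np.hstack([cv2.resize(S[110:350,300:560],(433,400),interpolation=cv2.INTER_CUBIC),cv2.resize(W[0:300,180:460],(367,400))]))
E
```

```text
[499.82041092 281.12352762 225.05853735] [ 0.33273626  0.30859966 -0.17038579] 34.956767912718064
scene [([179.4, 405.7], 0.68), ([372.8, 185.4], 0.46), ([310.4, 224.9], 0.24)] [[180.3, 406.9], [178.7, 407.2], [177.1, 407.6]]
top [([237.9, 195.9], 0.76)] [[239.9, 194.2], [239.6, 193.8], [239.3, 193.4]]
wrist [([306.0, 322.9], 0.76)] [[304.5, 322.9], [309.6, 323.0], [315.0, 323.1]]
(array([501.13753931, 276.80379221, 227.18826472]), [1.566642754876498, 1.9561947950663559, 2.3926880176016354])
```

View pics/c4.png

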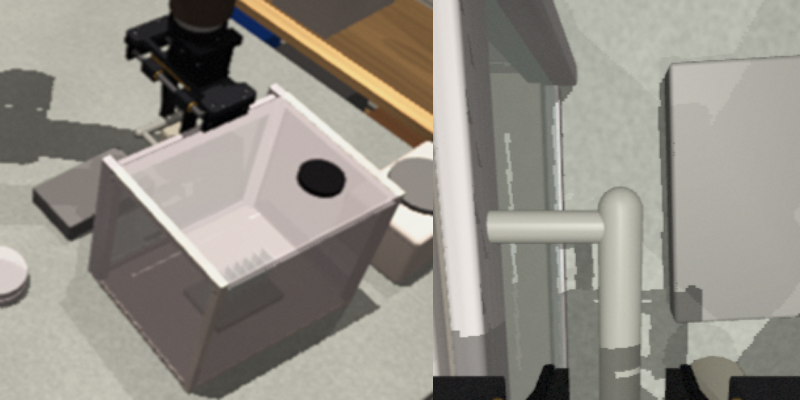

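The left crop shows the sash panel flush with the roof. The bar is seen at scene (179,406) and wrist (306,323), which puts it at about 219–222 mm. Together with the 20 N hard stop, that means shut. Next I rise clear and travel to the valve.

step_arm(increments=[[[0,0,-0.2],[0,0,0],0.4],[[0,0,-0.4],[0,0,0],0.4],[[0,0,-0.6],[0,0,0],0.4],[[0,0,-0.8],[0,0,0],0.4],[[0,0,-1],[0,0,0],0.4],[[0.2,0,-1],[0,0,0.2],0.4],[[0.4,0,-1],[0,0,0.4],0.4],[[0.6,0,-1],[0,0,0.6],0.4],[[0.8,0,-1],[0,0,0.8],0.4],[[1,0,-1],[0,0,1],0.4]])

```text
time_s: 18.25
tool_pos: [492.2, 200.9, 305.2]
orientation: [0.0, -0.457, 0.889, 0.0]
ft_force: [-0.2, 0.2, 0.1]
width: 35.0
grasp_force: 0.0
```

step_arm(increments=[[[0.1,-0.07,0],[0,0,0],0.4],[[0.2,-0.14,0],[0,0,0],0.4],[[0.3,-0.21,0],[0,0,0],0.4],[[0.4,-0.28,0],[0,0,0],0.4],[[0.5,-0.35,0],[0,0,0],0.4],[[0.6,-0.42,0],[0,0,0],0.4],[[0.7,-0.49,0],[0,0,0],0.4],[[0.8,-0.56,0],[0,0,0],0.4],[[0.9,-0.63,0],[0,0,0],0.4],[[1,-0.7,0],[0,0,0],0.4]])

```text
time_s: 19.25
tool_pos: [491.8, 103.0, 305.2]
orientation: [0.0, -0.459, 0.888, 0.0]
ft_force: [-0.1, -0.2, 0.5]
width: 34.9
grasp_force: 0.0
```

step_arm(increments=[[[0.1,-0.07,0],[0,0,0],0.4],[[0.2,-0.14,0],[0,0,0],0.4],[[0.3,-0.21,0],[0,0,0],0.4],[[0.4,-0.28,0],[0,0,0],0.4],[[0.5,-0.35,0],[0,0,0],0.4],[[0.6,-0.42,0],[0,0,0],0.4],[[0.7,-0.49,0],[0,0,0],0.4],[[0.8,-0.56,0],[0,0,0],0.4],[[0.9,-0.63,0],[0,0,0],0.4],[[1,-0.7,0],[0,0,0],0.4]])

```text
time_s: 20.25
tool_pos: [491.2, 5.4, 305.2]
orientation: [0.0, -0.459, 0.888, -0.0]
ft_force: [0.1, -0.5, 0.9]
width: 35.0
grasp_force: 0.0
```

step_arm(increments=[[[0.1,-0.07,0],[0,0,0],0.4],[[0.2,-0.14,0],[0,0,0],0.4],[[0.3,-0.21,0],[0,0,0],0.4],[[0.4,-0.28,0],[0,0,0],0.4],[[0.5,-0.35,0],[0,0,0],0.4],[[0.6,-0.42,0],[0,0,0],0.4],[[0.7,-0.49,0],[0,0,0],0.4],[[0.8,-0.56,0],[0,0,0],0.4],[[0.8,-0.56,0],[0,0,0],0.4],[[0.8,-0.56,0],[0,0,0],0.4]])

```text
time_s: 21.25
tool_pos: [490.8, -72.2, 305.1]
orientation: [0.0, -0.459, 0.888, 0.0]
ft_force: [-0.7, 0.5, -0.1]
width: 35.0
grasp_force: 0.0
```

```bash
python3 - <<'E'
from h import *
import pickle
p,R,s=pose();M=P("wrist");im=read_camera("wrist");cv2.imwrite("pics/w5.png",im)
print(p,s["joint_positions"])
r={n:[(d["centre"],d["confidence"]) for d in spot_point(n,"wrist")] for n in ["purge_body","purge_grip","half_mark"]}
pickle.dump((M,r),open("w5.pkl","wb"))
for n,z in [("purge_body",0),("purge_grip",110),("half_mark",74)]: print(n,[(np.round(c),round(f,2),onz("wrist",c,z,M).round(1)) for c,f in r[n]])
E
```

```text
[490.80401943 -72.17230441 305.10823284] [ 1.81906191e-01  1.19581293e-01 -1.85954475e-01 -1.07828422e-04
 -1.26526184e+00 -7.98753057e-01]
purge_body [(array([ 99., 243.]), 0.91, array([ 498.6, -215.1,    0. ]))]
purge_grip [(array([ 92., 222.]), 0.58, array([ 497.8, -209.8,  110. ]))]
half_mark [(array([178., 261.]), 0.76, array([ 523.5, -131.4,   74. ]))]
```

View pics/w5.png

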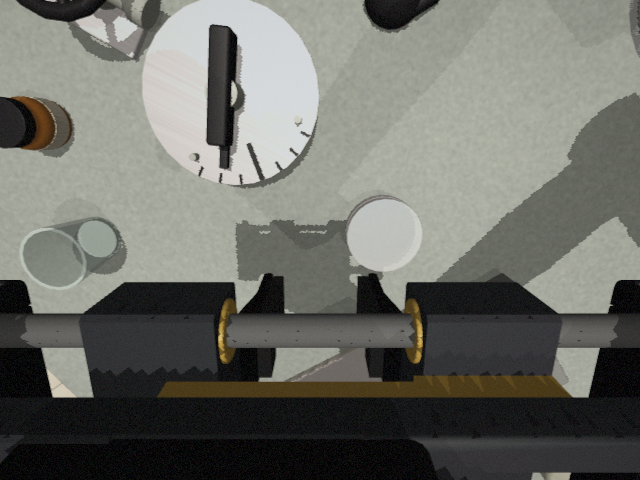

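The wrist picture shows the white dial around (92,230): handle from (25,223) to nose tip (168,224), long mark from (143,250) to (178,262), pins at (157,194) and (120,298). I fit these now.

```bash
python3 - <<'E'
from h import *
import pickle
M,r=pickle.load(open("w5.pkl","rb")); im=cv2.imread("pics/w5.png"); g=cv2.cvtColor(im,cv2.COLOR_BGR2GRAY)
w=lambda u,v,z: onz("wrist",(v,u),z,M)
# rectified at height z, 4 px/mm, window around (500,-214)
def rect(z,n=800,s=4.,c=(500,-214)):
    c3=np.array([[c[0]-100,c[1]-100],[c[0]+100,c[1]-100],[c[0]+100,c[1]+100],[c[0]-100,c[1]+100]],float)
    src=np.float32([proj("wrist",(*q,z),M) for q in c3]); dst=np.float32([[0,0],[n,0],[n,n],[0,n]])
    return cv2.warpPerspective(g,cv2.getPerspectiveTransform(src,dst),(n,n)) # col->x,row->y
A=rect(74); 
# dial edge: radial search, fit circle
m=(A>175).astype(np.uint8); m=cv2.morphologyEx(m,cv2.MORPH_OPEN,np.ones((9,9)))
cs=max(cv2.findContours(m,cv2.RETR_EXTERNAL,cv2.CHAIN_APPROX_NONE)[0],key=cv2.contourArea)
h=cv2.convexHull(cs)[:,0,:].astype(float)/4-100
from scipy.optimize import least_squares
f=least_squares(lambda q:np.hypot(h[:,0]-q[0],h[:,1]-q[1])-q[2],[0,0,85],loss="soft_l1"); print("dial",f.x[:2]+[500,-214],f.x[2],np.abs(f.fun).mean())
dc=f.x[:2]+[500,-214]
a,b=w(250,143,74),w(262,178,74);print("mark ends",a.round(1),b.round(1),"dir own",np.degrees(np.arctan2(*(b-a)[[1,0]])),"from centre",np.degrees(np.arctan2(*(b[:2]-dc)[::-1])))
p1,p2=w(194,156,86),w(298,120,86);print("pins",[np.degrees(np.arctan2(*(p[:2]-dc)[::-1])).round(1) for p in (p1,p2)])
# handle: dark blob in image; left edge
d=(g<75).astype(np.uint8); n,l,st,_=cv2.connectedComponentsWithStats(d); k=l[90,218]; ys,xs=np.where(l==k); print("blob",st[k])
E_=[]; F=[]
for v in range(ys.min()+6,140):
    u=xs[ys==v]; E_.append(w(u.min()-.5,v,122)[:2])
E_=np.array(E_); c=E_.mean(0); dv=np.linalg.svd(E_-c)[2][0]; dv*=np.sign(dv[1]); ang=np.degrees(np.arctan2(dv[1],dv[0])); nrm=np.array([dv[1],-dv[0]])
print("handle ang",ang,"axis dist from edge",(dc-c)@nrm, "resid",np.std((E_-c)@nrm))
tip=w(224,168,97);print("nose tip",tip.round(1),np.degrees(np.arctan2(*(tip[:2]-dc)[::-1])),np.hypot(*(tip[:2]-dc)))
E
```

```text
dial [ 499.18032968 -210.47200557] 84.76346939883015 0.32040722884263534
mark ends [ 510.7 -165.2   74. ] [ 522.2 -131.    74. ] dir own 71.45175911295684 from centre 73.8387238405002
pins [np.float64(21.8), np.float64(125.8)]
blob [ 207   25   37  144 3464]
handle ang 48.458497533808185 axis dist from edge -7.66377355852941 resid 0.22097323669113408
nose tip [ 541.4 -159.4   97. ] 50.46456961286906 66.26844932538275
```

step_arm(increments=[[[0.1,-0.1,0.1],[0,0,0.02],0.45],[[0.2,-0.2,0.2],[0,0,0.04],0.45],[[0.3,-0.3,0.3],[0,0,0.06],0.45],[[0.4,-0.4,0.4],[0,0,0.08],0.45],[[0.5,-0.5,0.5],[0,0,0.1],0.45],[[0.6,-0.6,0.6],[0,0,0.12],0.45],[[0.7,-0.7,0.7],[0,0,0.14],0.45],[[0.8,-0.8,0.8],[0,0,0.16],0.45],[[0.9,-0.9,0.9],[0,0,0.18],0.45],[[1,-1,0.9],[0,0,0.18],0.45]])

```text
time_s: 22.45
tool_pos: [509.3, -184.2, 231.6]
orientation: [-0.001, -0.417, 0.909, 0.001]
ft_force: [-0.4, 0.1, -0.2]
width: 39.1
grasp_force: 0.0
```

```bash
python3 - <<'E'
from h import *
print(pose()[0]); plan([((499.2,-210.5,150),-130.7),((499.2,-210.5,110),-130.7),((499.2,-210.5,110),-106.2)])
E
```

```text
[ 509.30370683 -184.24511633  231.64684404]
[ 499. -210.  150.] -130.7 shift [0.33, -0.121, 1.021] turn [0.005, -0.003, -0.001]
[ 499. -210.  110.] -130.7 shift [0.0, 0.0, 0.5] turn [0.0, 0.0, 0.0]
[ 499. -210.  110.] -106.2 shift [0.0, 0.0, 0.0] turn [0.0, 0.0, -0.817]
```

step_arm(increments=[[[0.11,-0.04,0.1],[0,0,0],0.45],[[0.22,-0.08,0.2],[0,0,0],0.45],[[0.33,-0.12,0.3],[0,0,0],0.45],[[0.33,-0.12,0.4],[0,0,0],0.45],[[0.33,-0.12,0.5],[0,0,0],0.45],[[0.33,-0.12,0.6],[0,0,0],0.45],[[0.33,-0.12,0.7],[0,0,0],0.45],[[0.33,-0.12,0.8],[0,0,0],0.45],[[0.33,-0.12,0.9],[0,0,0],0.45],[[0.33,-0.12,1],[0,0,0],0.45]])

```text
time_s: 23.45
tool_pos: [500.0, -209.6, 152.5]
orientation: [-0.0, -0.417, 0.909, -0.0]
ft_force: [-0.5, 0.0, 0.6]
width: 39.5
grasp_force: 0.0
```

step_arm(increments=[[[0,0,0.13],[0,0,0],0.45],[[0,0,0.26],[0,0,0],0.45],[[0,0,0.39],[0,0,0],0.45],[[0,0,0.52],[0,0,0],0.45],[[0,0,0.52],[0,0,0],0.45],[[0,0,0.52],[0,0,0],0.1],[[0,0,0.52],[0,0,0],0.1],[[0,0,0.52],[0,0,0],0.1],[[0,0,0.52],[0,0,0],0.1],[[0,0,0.52],[0,0,0],0.1]], squeeze=20)

```text
time_s: 24.45
tool_pos: [499.6, -209.3, 111.9]
orientation: [-0.0, -0.417, 0.909, 0.0]
ft_force: [-1.4, 4.1, 3.5]
width: 27.3
grasp_force: 20.0
```

```bash
python3 - <<'E'
from h import *
for i in range(3):
    s=read_state(); print(s["time_s"],s["width"],s["grasp_force"],np.round(s["ft_force"],1),np.round(s["torque"],2),np.round(s["tool_pos"],1)); im=read_camera("scene")
cv2.imwrite("pics/s6.png",im)
E
```

```text
24.45 27.3007171719378 19.999857544898987 [-1.4  4.1  3.5] [ 1.34  0.69 -0.12] [ 499.6 -209.3  111.9]
24.5 27.31282398568897 20.000168681144714 [-3.   4.7  3.9] [ 1.48  0.81 -0.04] [ 499.6 -209.3  111.9]
24.55 27.52629114915618 20.0001060962677 [-3.3  4.3  4.2] [ 1.56  0.85 -0.08] [ 499.6 -209.3  111.9]
```

The fingers stopped at 27 mm, which is wider than the 18 mm bar. They are probably on the round hub under it, so I regrip 10 mm higher.

step_arm(increments=[[[0,0,0],[0,0,0],0.42],[[0,0,0],[0,0,0],0.42],[[0,0,-0.06],[0,0,0],0.42],[[0,0,-0.12],[0,0,0],0.42],[[0,0,-0.12],[0,0,0],0.1],[[0,0,-0.12],[0,0,0],0.1],[[0,0,-0.12],[0,0,0],0.1],[[0,0,-0.12],[0,0,0],0.1],[[0,0,-0.12],[0,0,0],0.1],[[0,0,-0.12],[0,0,0],0.1]])

```text
time_s: 25.6
tool_pos: [499.5, -209.4, 121.4]
orientation: [-0.0, -0.417, 0.909, 0.0]
ft_force: [-2.3, 3.2, 5.1]
width: 26.3
grasp_force: 20.0
```

```bash
python3 - <<'E'
from h import *
s=read_state(); print(s["time_s"],s["width"],s["grasp_force"],np.round(s["ft_force"],1),np.round(s["torque"],2),np.round(s["tool_pos"],1)); 
im=read_camera("scene");s=read_state(); print(s["width"]);cv2.imwrite("pics/s7.png",im)
W=read_camera("wrist");cv2.imwrite("pics/w7.png",W)
cv2.imwrite("pics/c7.png",np.hstack([cv2.resize(im[250:370,165:285],(400,400),interpolation=cv2.INTER_CUBIC),cv2.resize(W[150:400,195:445],(400,400))]))
E
```

```text
25.6 26.331606043264653 20.000855326652527 [-2.3  3.2  5.1] [ 1.14  0.82 -0.03] [ 499.5 -209.4  121.4]
26.982967671565667
```

View pics/c7.png

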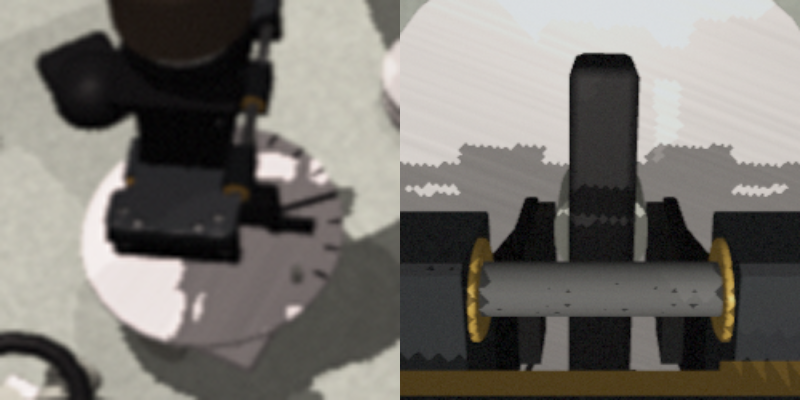

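The left crop shows the gripper over the handle with the nose still short of the long mark. The right crop shows the round collar, about 27 mm wide, standing out on both sides of the bar. I'll grip the flat tail of the bar 28 mm off-axis instead and swing it in an arc.

step_arm(increments=[[[0,0,0],[0,0,0],0.45],[[0,0,0],[0,0,0],0.45],[[0,0,0],[0,0,0],0.45],[[0.12,0,0],[0,0,0],0.45],[[0.24,0,0],[0,0,0],0.45],[[0.35,0,0.1],[0,0,0],0.1],[[0.35,0,0.1],[0,0,0],0.1],[[0.35,0,0.1],[0,0,0],0.1],[[0.35,0,0.1],[0,0,0],0.1],[[0.35,0,0.1],[0,0,0],0.1]], squeeze=25)

```text
time_s: 26.7
tool_pos: [480.9, -230.9, 112.9]
orientation: [-0.001, -0.417, 0.909, 0.0]
ft_force: [-2.0, -1.1, 0.2]
width: 18.0
grasp_force: 25.0
```

step_arm(increments=[[[-0.001,-0.019,0],[0,0,-0.1],0.1],[[-0.002,-0.037,0],[0,0,-0.2],0.1],[[-0.004,-0.055,0],[0,0,-0.3],0.1],[[-0.008,-0.073,0],[0,0,-0.4],0.1],[[-0.012,-0.09,0],[0,0,-0.5],0.1],[[-0.017,-0.108,0],[0,0,-0.6],0.1],[[-0.023,-0.126,0],[0,0,-0.7],0.1],[[-0.03,-0.143,0],[0,0,-0.8],0.1],[[-0.032,-0.146,0],[0,0,-0.82],0.1],[[-0.032,-0.146,0],[0,0,-0.82],0.1]])

```text
time_s: 27.7
tool_pos: [490.8, -236.3, 112.9]
orientation: [-0.001, -0.601, 0.799, 0.001]
ft_force: [-5.4, 0.5, 2.6]
width: 17.9
grasp_force: 25.0
```

```bash
python3 - <<'E'
from h import *
p,R,s=pose();x=R.as_matrix()[:,0]; print(p,np.degrees(np.arctan2(-x[1],-x[0])),s["width"],np.round(s["ft_force"],1),np.round(s["torque"],2),"tail dir",np.degrees(np.arctan2(-210.0-p[1],499.4-p[0])))
E
```

```text
[ 490.83633682 -236.33548406  112.88505578] 73.85395271116913 17.87238966364251 [-5.4  0.5  2.6] [0.22 1.51 0.1 ] tail dir 71.98672641006213
```

step_arm(increments=[[[0,0,0],[0,0,0],0.45],[[0,0,0],[0,0,0],0.45],[[0,0,0],[0,0,0],0.45],[[0,0,-0.1],[0,0,0],0.45],[[0,0,-0.25],[0,0,0],0.45],[[0,0,-0.4],[0,0,0],0.45],[[0,0,-0.55],[0,0,0],0.45],[[0,0,-0.7],[0,0,0],0.45],[[0,0,-0.85],[0,0,0],0.45],[[0,0,-1],[0,0,0],0.45]])

```text
time_s: 28.7
tool_pos: [492.2, -236.6, 194.4]
orientation: [0.0, -0.601, 0.799, -0.0]
ft_force: [-0.4, -0.8, -0.1]
width: 39.3
grasp_force: 0.0
```

step_arm(increments=[[[-0.1,0,-0.1],[0,0,0],0.45],[[-0.2,0,-0.2],[0,0,0],0.45],[[-0.3,0,-0.3],[0,0,0],0.45],[[-0.4,0,-0.4],[0,0,0],0.45],[[-0.5,0,-0.5],[0,0,0],0.45],[[-0.6,0,-0.6],[0,0,0],0.45],[[-0.7,0,-0.7],[0,0,0],0.45],[[-0.8,0,-0.8],[0,0,0],0.45],[[-0.9,0,-0.9],[0,0,0],0.45],[[-1,0,-1],[0,0,0],0.45]])

```text
time_s: 29.7
tool_pos: [514.5, -159.1, 273.8]
orientation: [0.0, -0.601, 0.799, -0.0]
ft_force: [0.6, -0.1, -0.0]
width: 39.2
grasp_force: 0.0
```

step_arm(increments=[[[-0.1,0,-0.04],[0,0,0],0.45],[[-0.2,0,-0.08],[0,0,0],0.45],[[-0.3,0,-0.12],[0,0,0],0.45],[[-0.4,0,-0.16],[0,0,0],0.45],[[-0.5,0,-0.2],[0,0,0],0.45],[[-0.6,0,-0.24],[0,0,0],0.45],[[-0.7,0,-0.28],[0,0,0],0.45],[[-0.8,0,-0.32],[0,0,0],0.45],[[-0.8,0,-0.32],[0,0,0],0.45],[[-0.8,0,-0.32],[0,0,0],0.45]])

```text
time_s: 30.7
tool_pos: [532.1, -98.1, 298.7]
orientation: [-0.0, -0.601, 0.799, 0.0]
ft_force: [0.5, -0.6, -0.1]
width: 39.1
grasp_force: 0.0
```

```bash
python3 - <<'E'
from h import *
import pickle
M=P("wrist");im=read_camera("wrist");S=read_camera("scene");pickle.dump(M,open("w8.pkl","wb"))
cv2.imwrite("pics/w8.png",im);cv2.imwrite("pics/s8.png",S)
for n in ("sash_bar",): print([(d["centre"],round(d["confidence"],2)) for d in spot_point(n,"scene")],proj("scene",(499.7,282,219)),proj("scene",(499.7,282,225)))
u,v=proj("wrist",(499.2,-210.5,74),M);print(u,v,read_state()["time_s"])
c=im[0:280,110:483];cv2.imwrite("pics/c8.png",cv2.resize(c,(746,560),interpolation=cv2.INTER_CUBIC))
E
```

```text
[([178.3, 404.6], 0.85), ([333.2, 230.4], 0.19)] [406.91203392 180.32757424] [407.31362166 178.41699093]
321.49460656157333 85.2270250782954 30.85
```

View pics/c8.png

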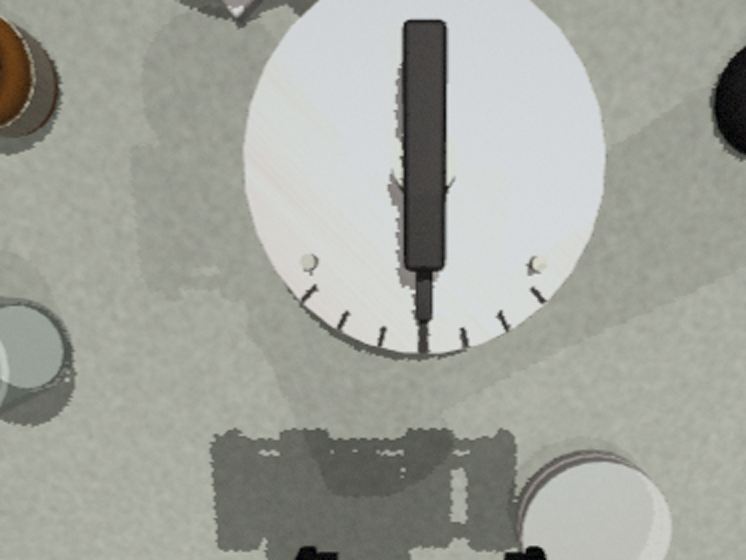

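The pointer nose lies on the long mark: nose tip at crop (425,322), mark at (423,340). It stands midway between the pins at (309,262) and (538,264). Before handing in, I check the sash height from the bar's apparent width in the stored pictures.

```bash
python3 - <<'E'
from h import *
import pickle
M3=pickle.load(open("w3.pkl","rb"))[0]; K,R3,t3=M3
g3=cv2.GaussianBlur(cv2.imread("pics/w3.png",0),(1,3),0).astype(int);g4=cv2.imread("pics/wrist4.png",0).astype(int)
def edges(g,v,lo,hi):
    d=np.abs(np.diff(g[v,lo:hi])); a=np.argsort(d)[::-1]; i=a[0]; j=next(k for k in a if abs(k-i)>8); return sorted((lo+i,lo+j))
# camera pose at wrist4: same tool orientation as w3, translated by TCP difference
p3=np.array([505.386,277.314,383.558]); p4=np.array([499.820,281.124,225.059])
M4=(K,R3,t3-R3@(p4-p3))
for nm,g,M,rows,lo,hi,zs in (("w3",g3,M3,range(165,215,5),310,352,(285,290,295,300)),("w4",g4,M4,range(150,250,10),295,352,(215,219,223,227))):
    E=[edges(g,v,lo,hi) for v in rows]; E=np.array(E); print(nm,"widths",(E[:,1]-E[:,0]).tolist())
    for z in zs:
        print(z,np.mean([np.linalg.norm(onz("",(v,b),z,M)-onz("",(v,a),z,M)) for v,(a,b) in zip(rows,E)]).round(2))
# near end of bar
for z in (285,290,295,300): print("end w3",z,onz("",(145,331),z,M3).round(1))
for z in (215,219,223,227): print("end w4",z,onz("",(140,322.7),z,M4).round(1))
E
```

```text
w3 widths [9, 29, 29, 29, 30, 30, 30, 31, 31, 24]
285 18.09
290 17.72
295 17.35
300 16.98
w4 widths [32, 34, 29, 32, 34, 38, 38, 31, 30, 38]
215 14.33
219 13.96
223 13.59
227 13.22
end w3 285 [493.3 211.7 285. ]
end w3 290 [493.4 211.5 290. ]
end w3 295 [493.5 211.4 295. ]
end w3 300 [493.7 211.2 300. ]
end w4 215 [493.2 210.5 215. ]
end w4 219 [493.3 210.5 219. ]
end w4 223 [493.3 210.4 223. ]
end w4 227 [493.3 210.3 227. ]
```

```bash
python3 -c "
from workcell import *
print(hand_in())"
```

```text
the job is handed in; nothing more can be done
None
```

The sash is pulled down to its stop and reads as shut, and the purge valve's pointer stands on the half-open mark. Both are released with the arm clear, and the job was handed in at about 31 s; the judge gave no verdict.

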